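# Weigh the lemon on the hanging scale

### The arm

A 6-joint arm with a two-finger parallel gripper is mounted at the origin on a cart in front of the work surface, level with it; the furniture and walls round the work are solid. World frame = base frame: x ahead of the robot, y to its left, z up, the work surface at z = 0. Lengths are in mm, angles in degrees, forces in N, time in s.
With the tool pointing down it reaches from about 300 to 850 mm from the base axis. Payload 4.2 kg.
Tool frame: the origin (TCP) lies at the very end of the fingers, on their centre line; the grasp point (between the pads) lies 19 mm behind it (env.tcp_to_grasp is the distance from the TCP to the grasp point, in mm); z points along the fingers, y is the line along which they close (so a half turn about z gives the same grasp; the last joint's range is limited). The gripper opens to 91 mm and grips with 3 to 60 N. Pads are 32 mm wide; open, the fingers measure 118 mm over their backs; the gripper's body (76 mm by 178 mm) begins 60 mm behind the grasp point.
Start: joints at [64.171, 18.312, 89.639, -0, 72.044, -1.146], TCP at [240.123, 522.479, 213.976] pointing down, gripper open.
Joint ranges: [-177.97, 177.97], [-48.28, 115.42], [12.27, 149.76], [-77.06, 257.06], [2.81, 150.46], [-146.56, 146.56]. Speed limits (degrees/s): [147.25, 147.25, 180, 180, 180, 180].

### API

Orientations are given as [roll, pitch, yaw] about the fixed x, y, z axes, in that order (R = Rz(yaw) Ry(pitch) Rx(roll)).
In Python, from workcell import env gives the robot as it stands.
- The arm moves only by the tool move_arm, never from a script. Its argument "plan" is a list of rows, each a list of 3 entries, a list of its own where there are three numbers: the shift along the world's x, y, z in cm, then the turn about the world's z in degrees, then the closure, from 0 (fully open) to 1 (shut). In form: [[[x, y, z], turn, claw], ...]. A call has 1 to 5 rows; each row shifts and turns the commanded pose from where the row before left it; what a row does not reach is not made up. A row lasts 1/10 s, in which the tool goes at most 50 mm and 8.59 degrees, less where a joint would pass 70% of its speed; a pose out of reach is approached as far as the arm can. A call is refused whole if a number of a shift passes 5 or a number of a turn 8.59, either way. A call with a gripper value outside its range is refused whole. The fingers move at their own pace and stop on an object; "squeeze" is the grip in N (left out, the last holds). Time passes only in rows, so rows that do not move let the fingers close. It gives the time, the measured TCP pose, the force, the opening and the grip force at its end, in the units of the state.
- env.state(): the state, without advancing time (a new reading comes with each control period).
- env.grab_frame(name): name is "scene" or "top" or "wrist"; returns a dict with "frame" (400x640x3 uint8, red, green, blue), "z_map" (400x640 float32, mm along the optical axis (not along the pixel's ray), 0 where there is no reading), "fovy" (degrees; the focal length in pixels is half the picture's height over the tangent of half this angle, whatever the lens; pixels are square), "cx", "cy" (the principal point, pixels), "D" ([k1, k2, p1, p2, k3] as OpenCV has them; the pictures are not rectified), "position" and "orientation" of the camera in the world. Camera axes: x right, y down, z forward; pixel columns grow to the right and rows downward; lengths in mm; the calibration is good to about 2 mm. A picture is of the moment at which its call begins.
- env.job_done(): hands the job in; it is judged then, once.
Trained networks look in a picture, given as the dict that the camera call returned (one of the last four; its "shot" number tells which), for a name from the list of things; names that differ only in an ending like _2 or _b are one class to them, and where a whole thing is asked for, a point or a joint stands for the part that bears it (a point fixed in the world has none). Each returns a list of dicts, best first, with "score" (0 to 1); they miss things now and then, are a little off and sometimes report something else, mostly with a low value. They report only what shows in the picture. A call takes as long as a camera call. They do not tell look-alikes from the thing itself.
- env.search_frame(picture, label): "point" ([column, row] in pixels, amid what is visible of it).
- env.landmark_of(picture, label): "point" ([column, row] in pixels: a listed point, or the origin of a listed thing).
The state is a dict: "time_s": time; "qpos": joint angles; "qvel": joint speeds; "effort": joint torques, N m; "ee_pos": TCP position; "ee_rot": TCP orientation; "force": force on the tool from outside, world axes, zero at the start; "torque": the same for the moment, N m; "gripper_width": finger opening in mm; "gripper_force": force on a finger pad.
Only numpy, scipy, OpenCV 4.12 (cv2) and the standard library are available. Lean on these libraries where they do the work, as an engineer would, in place of code of your own. Each camera call takes 0.05 s, during which the arm holds its last target. There are 200 camera calls.

### The job

Weigh the lemon: pick up the pan with the lemon in it, hang the pan by its eye on the scale's sprung hook, let the hook sink with it until it carries the whole weight, then let go and leave the pan hanging still. Neither drop it nor pull the hook lower than the weight alone does: the orange drag pointer keeps the lowest reading and must end less than one mark of the scale below the resting hook; keep the lemon in the pan and leave the garlic, spice jar and shaker that stand near the scale where they are.

Things in the scene. Friction and masses are not known exactly. Their poses are not given: they have to be found in the camera images.
- scale: Hanging kitchen scale, fixed to the worktop: grey base plate 215 x 110 x 14 mm, thin steel post, white housing 45 x 60 x 128 mm (150 to 278 mm above the worktop). Origin on the worktop, plumb under the hook's pocket. Its +x points from the hook to the post (front of the housing at x = +105 mm, base plate from x = -55 to +160 mm, y +-55 mm); z up.
- hook_pocket (a point): Lowest point of the upper side of the scale's steel hook (7 mm round wire), where the eye comes to rest; 235 mm above the worktop when unloaded. Axes as scale. The wire runs in the plane y = 0: towards -x it turns up to a red ball tip (10 mm) at x = -21 mm whose top is 16 mm above this point; towards +x it rises 15.5 mm to a level shank that runs back to the housing.
- scale_hook (a joint): How far the sprung hook has dipped below its unloaded height, m: 0 unloaded, stop at 0.065. It sinks straight down, 6.7 mm for each newton (150 N/m), lightly damped, so it bounces if let go early or after being pulled too low. The pan and lemon, 0.23 to 0.75 kg together (differs every time), hold it at 15 to 49 mm. Beyond 0.060 m it counts as pulled to its stop.
- pointer_mark (a point): Moves with the orange drag pointer on the housing. The sinking hook pushes it down; light friction (0.2 N) keeps it at the lowest height the hook reached. While they touch, as at the start, this point coincides with hook_pocket. At the end it must lie less than 7 mm (one mark) below hook_pocket: the hook must never sink more than that below its final rest.
- pan: Aluminium weighing pan, 104 mm across the rim, 42 mm high, with a rigid bail of two wires (in the plane x = 0) up to a steel eye and a wooden grip. Origin at the centre of its underside, z up. Upright, stands on the worktop.
- pan_eye (a point): Inner top of the pan's eye, 144 mm above the pan's underside: this point rests on the hook's pocket. The eye is an upright oval opening 36 mm wide along the pan's y and 44 mm high (all of it below this point), wire 6 mm thick; one looks through it along the pan's x (either way round will do).
- pan_grip (a point): Centre of the wooden grip above the eye, 170 mm above the pan's underside: a block 20 mm along the pan's x, 34 mm along y and 38 mm high, to be taken from above. Axes as pan.
- lemon: Yellow lemon, 71 x 53 x 51 mm, lying loose in the pan. Origin under its middle.
- garlic: White garlic bulb, 60 x 57 x 58 mm, loose bystander on the worktop near the scale and pan (like things on the chopping board and along the wall do not matter). Origin at the centre of its underside.
- spice_jar: Spice jar with red cap, 45 mm across, 106 mm high, loose bystander on the worktop near the scale and pan (like things on the chopping board and along the wall do not matter). Origin at the centre of its underside.
- shaker: Grey-white salt shaker, 44 mm across, 90 mm high, loose bystander on the worktop near the scale and pan (like things on the chopping board and along the wall do not matter). Origin at the centre of its underside.
Mind the look-alikes: they are no part of the job. What is shaped like the pan but green is not meant. Of the things like the lemon, leave any that is green; of the rest the larger one is meant.

How it is judged:
By the outcome, as a careful person would: the job done as asked, in the order asked, and still so for the second after the job is handed in, with the robot touching nothing.
It also fails if it takes over 58 s, if anything falls off the work surface, if the arm or the gripper's body presses on something with over 40 N, if the wrist force passes 120 N, or if a joint passes its speed limit or range.

## Working session

There is one attempt and no reset: what is moved stays moved. The work goes in short steps, Python scripts to look and compute and a tool call to move; the robot and the scene stay as the last step left them, time stands still between calls to the robot, and variables do not carry over. Pictures are saved under pics/ and viewed, at most 10 in all, crops included, and the job is handed in when it is done.

Besides the shell and the picture viewer there is one more tool, called after "Request:" as name(argument=value, ...) on one line, values as JSON. move_arm: Moves the arm, as the interface text tells. Its arguments: {"type":"object","properties":{"plan":{"type":"array","items":{"type":"array"}},"squeeze":{"type":"number"}},"required":["plan"]}

```bash
mkdir -p pics
cat > h.py <<'E'
import numpy as np, cv2
from scipy.spatial.transform import Rotation as Ro
from workcell import env
def cam(p):
    f=200/np.tan(np.radians(p["fovy"])/2)
    K=np.array([[f,0,p["cx"]],[0,f,p["cy"]],[0,0,1]]);o=np.array(p["orientation"],float)
    R=o if o.shape==(3,3) else Ro.from_euler('xyz',o,degrees=True).as_matrix()
    return K,R,np.array(p["position"],float),np.array(p["D"],float)
def ray(p,px):
    K,R,t,D=cam(p); u=cv2.undistortPoints(np.array([[px]],float),K,D)[0,0]
    return t,R@np.array([u[0],u[1],1])
def depth(p,px):
    t,d=ray(p,px);c,r=int(round(px[0])),int(round(px[1]))
    w=p["z_map"][max(r-1,0):r+2,max(c-1,0):c+2];w=w[w>0]
    return t+d*(np.median(w) if len(w) else 0)
def tri(rs):
    A=np.zeros((3,3));b=np.zeros(3)
    for t,d in rs:
        d=d/np.linalg.norm(d);M=np.eye(3)-np.outer(d,d);A+=M;b+=M@t
    x=np.linalg.solve(A,b);res=[np.linalg.norm(np.cross(x-t,d/np.linalg.norm(d))) for t,d in rs]
    return x,max(res)
def proj(p,X):
    K,R,t,D=cam(p);Xc=R.T@(np.array(X,float)-t);return cv2.projectPoints(Xc[None],np.zeros(3),np.zeros(3),K,D)[0][0,0]
def save(p,n): cv2.imwrite(f"pics/{n}.png",p["frame"][...,::-1])
E
python3 - <<'E'
from h import *
np.set_printoptions(precision=1,suppress=True)
for n in ["scene","top"]:
    p=env.grab_frame(n);save(p,n+"0");print(n,p["position"],p["orientation"],p["fovy"])
    for l in ["scale","hook_pocket","pointer_mark","pan","pan_eye","pan_grip","lemon","garlic","spice_jar","shaker"]:
        for q in env.landmark_of(p,l)[:3]:
            print(l,round(q["score"],2),np.array(q["point"]),depth(p,q["point"]))
print(env.state())
E
```

```text
scene [-400.6 -481.7  618. ] [-113.7    1.3  -63.4] 56.19984202205397
scale 0.62 [379.8 272.4] [ 463.9 -216.5   12.7]
hook_pocket 0.66 [385.7 200.4] [ 815.8 -118.    79.6]
pan 0.93 [256.5 240.8] [440.5 189.3  33.5]
pan 0.71 [212.7 238.2] [406.2 343.1  25.3]
pan 0.67 [457.3 271.4] [ 555.3 -413.8   14.7]
pan_eye 0.69 [249.9 201.5] [471.3 223.4 152.8]
pan_eye 0.67 [204.3 200.4] [426.5 374.3 148.5]
pan_eye 0.28 [230.2 225.5] [540.  382.3   2.3]
pan_grip 0.77 [252.  193.6] [473.2 213.2 180.9]
pan_grip 0.64 [201.2 191.2] [418.9 373.4 183.8]
lemon 0.78 [346.9 251.7] [547.6 -79.8   1.2]
lemon 0.55 [256.4 241. ] [440.2 189.5  32.9]
lemon 0.38 [275.1 223.1] [606.1 228.1  13.3]
garlic 0.47 [297.1 269.4] [365.7  -3.8  23.4]
spice_jar 0.59 [455.8 271.2] [ 554.6 -409.8   14.7]
shaker 0.67 [230.3 226.1] [539.4 381.7   0.3]
top [ 385.4   -3.1 1273. ] [-174.9   -0.8  -88.8] 54.966129183581245
scale 0.8 [376.7 208.7] [ 476.  -223.1   14.3]
hook_pocket 0.54 [193.3 178.3] [555.3 365.8  68.7]
hook_pocket 0.51 [388.3 200.4] [ 483.6 -216.3  233.7]
pan 0.86 [188.8 218.5] [430.7 392.7   7.7]
pan 0.65 [241.6 207.3] [468.4 213.8  50.3]
pan_eye 0.9 [172.4 218.6] [422.9 381.7 189.6]
pan_eye 0.75 [234.1 202.7] [473.  214.4 170.6]
pan_grip 0.96 [173.3 217.8] [425.1 379.1 190.1]
lemon 0.76 [241.7 206.6] [470.6 213.5  50.6]
lemon 0.73 [327.8 179. ] [565.6 -58.8  49.8]
lemon 0.55 [240.2 159.2] [627.2 227.9  30.2]
garlic 0.47 [309.4 233.5] [390.   -3.7  51.8]
spice_jar 0.57 [426.5 177.7] [ 584.3 -391.     5.2]
shaker 0.62 [194.2 178.9] [555.  366.4  57.2]
{'time_s': 1.1, 'qpos': array([64.2, 18.3, 89.6,  0. , 72. , -1.1]), 'qvel': array([ 0. ,  0. ,  0. , -0. ,  0. , -0.1]), 'effort': array([  0. , -41.2, -23.2,   0.1,   0. ,  -0. ]), 'ee_pos': array([240.1, 522.5, 214. ]), 'ee_rot': array([180. ,  -0. , 155.3]), 'force': array([-0.7,  0.3,  0.5]), 'torque': array([-0. , -0.1,  0. ]), 'gripper_force': 0.0, 'gripper_width': 91.06843593042788}
```

View pics/scene0.png

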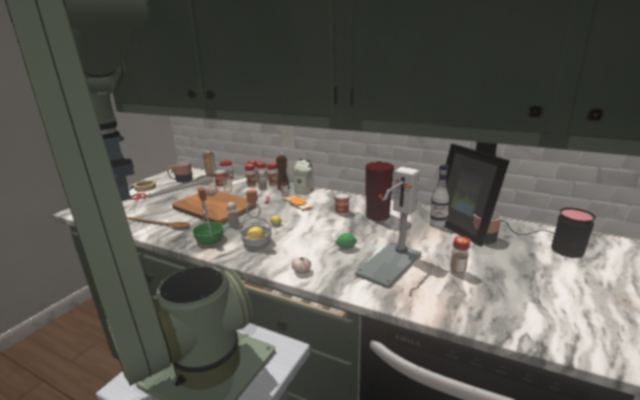

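View pics/top0.png

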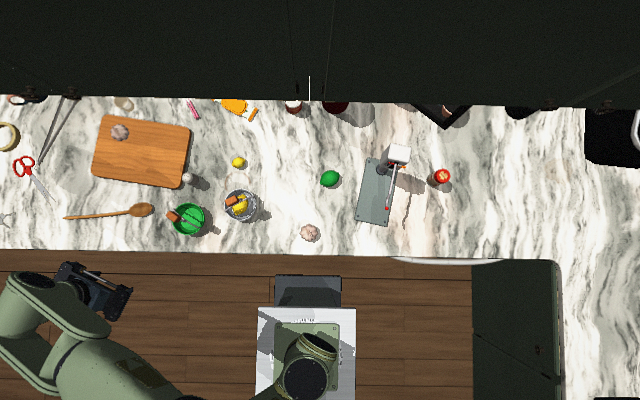

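The scene view shows the wanted pan with the lemon at (256,240) and the green decoy at (208,235). The top view shows the pan at (241,206), the scale's hook tip at (387,208), the garlic at (310,232) and the jar at (442,177). I'll raise the arm and go near the pan to look with the wrist camera.

Request:
move_arm(plan=[[[0,0,4],0,0],[[0,0,4],0,0],[[0,0,4],0,0],[[3,-3.5,1.5],0,0],[[3,-4,0],0,0]])

```text
time_s: 1.6
ee_pos: [301.0, 448.6, 351.9]
ee_rot: [179.6, 0.1, 155.5]
force: [0.7, 0.7, -0.9]
gripper_width: 91.1
gripper_force: 0.0
```

Request:
move_arm(plan=[[[3,-4,0],0,0],[[3,-4,0],0,0],[[3,-4,0],0,0],[[2.5,-4,0],0,0],[[0,-3,0],0,0]])

```text
time_s: 2.1
ee_pos: [417.4, 255.0, 348.5]
ee_rot: [-180.0, 0.1, 155.1]
force: [0.1, 1.2, 0.1]
gripper_width: 90.7
gripper_force: 0.0
```

Run:
```python
from h import *
np.set_printoptions(precision=1,suppress=True)
s=env.state();print(s["time_s"],s["ee_pos"],s["ee_rot"])
p=env.grab_frame("wrist");save(p,"w1");print(p["position"],p["orientation"],p["fovy"])
for l in ["pan","pan_eye","pan_grip","lemon"]:
    for q in env.landmark_of(p,l)[:3]:
        print(l,round(q["score"],2),np.array(q["point"]),depth(p,q["point"]))
```

```text
2.1 [417.4 255.  348.5] [-180.     0.1  155.1]
[356.6 284.8 518. ] [166.    0.   65.2] 66.98121790456689
pan 0.74 [312.7 208.6] [466.6 224.   51.3]
pan_eye 0.88 [315.2 235.1] [465.3 230.5 185. ]
pan_eye 0.8 [416.7 148.6] [421.7 373.2 182.7]
pan_grip 0.83 [310.8 246. ] [474.4 220.6 187.8]
pan_grip 0.82 [429.4 150.9] [428.8 383.4 187.8]
lemon 0.85 [315.4 208.4] [468.  228.1  51.7]
lemon 0.55 [351.4 269.9] [393.8 277.3 443.8]
```

View pics/w1.png

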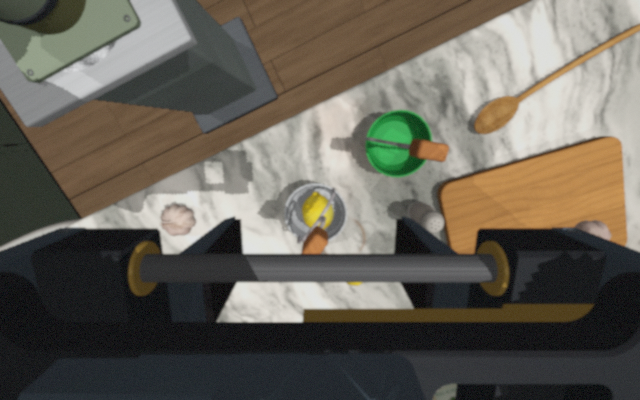

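```bash
cat >> h.py <<'E'
def cloud(p):
    K,R,t,D=cam(p);c,r=np.meshgrid(np.arange(640),np.arange(400));px=np.stack([c,r],-1).reshape(-1,1,2).astype(float)
    u=cv2.undistortPoints(px,K,D)[:,0];z=p["z_map"].reshape(-1)
    X=t+(np.c_[u,np.ones(len(u))]*z[:,None])@R.T
    return X,z>0,p["frame"].reshape(-1,3).astype(int)
def rect(P): 
    a=cv2.minAreaRect(P[:,:2].astype(np.float32));return a
E
python3 - <<'E'
from h import *
np.set_printoptions(precision=1,suppress=True)
for n in ["wrist","top"]:
    p=env.grab_frame(n);X,v,C=cloud(p)
    near=v&(np.hypot(X[:,0]-470,X[:,1]-216)<75)
    m=near&(X[:,2]>150)&(X[:,2]<205)&(C[:,0]-C[:,2]>35)
    g=X[m];print(n,len(g),g.mean(0),g.min(0),g.max(0),rect(g[g[:,2]>180]))
    m=near&(X[:,2]>30)&(X[:,2]<48)&(C.max(1)-C.min(1)<40)
    r=X[m];print("rim",len(r),cv2.minEnclosingCircle(r[:,:2].astype(np.float32)))
    m=near&(X[:,2]>60)&(X[:,2]<145);b=X[m];
    if len(b)>3: print("bail",len(b),b.min(0),b.max(0),rect(b),cv2.fitLine(b[:,:2].astype(np.float32),cv2.DIST_HUBER,0,.01,.01).ravel())
    if n=="top":
        near=v&(np.abs(X[:,0]-500)<200)&(np.abs(X[:,1]+225)<110)
        b=X[near&(X[:,2]>10)&(X[:,2]<20)];print("plate",len(b),rect(b))
        b=X[near&(X[:,2]>265)&(X[:,2]<290)];print("house",len(b),rect(b))
        m=near&(X[:,2]>215)&(X[:,2]<262);b=X[m];print("hook",len(b),cv2.fitLine(b[:,:2].astype(np.float32),cv2.DIST_HUBER,0,.01,.01).ravel(),b[np.argsort(b[:,0])][:8])
E
```

```text
wrist 449 [472.7 228.  181.3] [463.9 208.  154.3] [484.9 240.8 189.9] ((477.19281005859375, 225.64112854003906), (18.926532745361328, 27.687416076660156), 30.298358917236328)
rim 482 ((479.049560546875, 223.56533813476562), 52.256591796875)
bail 262 [453.4 180.   60.5] [504.4 266.8 142.4] ((479.23199462890625, 223.37020874023438), (5.855474948883057, 99.97370147705078), 29.71507453918457) [  0.5  -0.9 472.7 232.6]
top 104 [478.1 219.4 185.9] [463.8 203.6 161.1] [493.3 237.3 195.8] ((478.9423828125, 221.28501892089844), (20.71319580078125, 33.199554443359375), 32.4864501953125)
rim 153 ((479.7088623046875, 221.4773712158203), 51.79572677612305)
bail 54 [454.2 178.5  61.3] [502.9 264.4 142.4] ((476.913330078125, 220.43499755859375), (10.212165832519531, 98.71189880371094), 31.587358474731445) [  0.5  -0.9 480.9 216.7]
plate 1693 ((531.486083984375, -221.24917602539062), (109.81270599365234, 219.68077087402344), 78.91714477539062)
house 395 ((607.8243408203125, -236.01718139648438), (60.20234298706055, 44.93582534790039), 79.11226654052734)
hook 250 [   1.    -0.1  529.9 -219.5] [[ 458.8 -206.9  249.9]
 [ 458.9 -209.6  249.9]
 [ 459.2 -205.4  243.9]
 [ 461.3 -203.8  251.7]
 [ 461.4 -206.5  251.7]
 [ 461.5 -209.3  251.4]
 [ 461.6 -212.1  250.5]
 [ 464.1 -206.6  251.1]]
```

Request:
move_arm(plan=[[[0.5,-5,0],3,0],[[0.5,-5,0],3,0],[[0.5,-5,0],3,0],[[0.5,-5,0],3,0],[[0.5,-5,0],2,0]])

```text
time_s: 2.95
ee_pos: [440.2, 8.0, 349.1]
ee_rot: [180.0, 0.0, 169.6]
force: [1.1, 0.6, 0.4]
gripper_width: 91.3
gripper_force: 0.0
```

Request:
move_arm(plan=[[[0.5,-4.9,0],0,0],[[0.5,-4.9,0],0,0],[[0,-4.9,0],0,0],[[0,-4.9,0],0,0],[[0,0,0],0,0]])

```text
time_s: 3.45
ee_pos: [450.4, -191.5, 348.1]
ee_rot: [-179.9, -0.0, 169.0]
force: [-0.5, 0.7, 0.6]
gripper_width: 90.8
gripper_force: 0.0
```

```bash
cat > look.py <<'E'
from h import *
import pickle,sys
np.set_printoptions(precision=1,suppress=True)
s=env.state();print(s["time_s"],s["ee_pos"],s["ee_rot"],s["qpos"])
p=env.grab_frame("wrist");save(p,sys.argv[1]);pickle.dump(p,open(sys.argv[1]+".pkl","wb"));print(p["position"])
for l in ["hook_pocket","pointer_mark"]:
    for q in env.landmark_of(p,l)[:2]: print(l,round(q["score"],2),np.array(q["point"]),depth(p,q["point"]))
X,v,C=cloud(p)
near=v&(np.abs(X[:,0]-520)<110)&(np.abs(X[:,1]+215)<60)
m=near&(C[:,0]>120)&(C[:,0]>1.8*C[:,1])&(C[:,0]>1.8*C[:,2])&(X[:,2]>200)
b=X[m];print("red",len(b),b.mean(0) if len(b) else 0,b.max(0) if len(b) else 0, b.min(0) if len(b) else 0)
b=X[near&(X[:,2]>215)&(X[:,2]<262)];
print("hook",len(b),cv2.fitLine(b[:,:2].astype(np.float32),cv2.DIST_HUBER,0,.01,.01).ravel() if len(b)>5 else 0)
x=(b[:,:2]-[480,-211])@np.array([[.981],[-.193]]); y=(b[:,:2]-[480,-211])@np.array([[.193],[.981]])
for a in range(-35,110,5):
    k=(x[:,0]>=a)&(x[:,0]<a+5)
    if k.sum(): print(a,k.sum(),np.r_[np.median(y[k]),np.ptp(y[k]),np.percentile(b[k,2],[10,50,95])])
E
python3 look.py w2
```

```text
3.45 [ 450.4 -191.5  348.1] [-179.9   -0.   169. ] [ -24.3    7.2   85.4   -0.1   87.5 -103.3]
[ 384.9 -177.2  517.8]
hook_pocket 0.69 [566.7 140.9] [477.1 201.1  33.1]
hook_pocket 0.64 [303.5 235.9] [ 483.9 -211.7  233.9]
pointer_mark 0.32 [299.7 232.6] [ 553.8 -244.    12.4]
red 49 [ 460.9 -207.3  248.7] [ 464.7 -203.8  251.2] [ 457.5 -210.6  246.4]
hook 624 [   1.    -0.2  508.5 -216.8]
-25 38 [  0.9   8.5 245.4 247.7 249.6]
-20 47 [  1.4   8.4 247.3 248.4 250.4]
-15 19 [  1.1   5.8 240.  242.3 246.7]
-10 25 [  0.8   6.1 235.6 238.4 240.8]
-5 25 [  0.6   6.1 232.4 233.5 234.9]
0 33 [  0.5   6.1 231.8 233.2 234.3]
5 40 [  0.6   6.2 232.6 234.  236.5]
10 48 [  0.8   6.2 235.9 238.8 242.4]
15 29 [  0.8   6.  241.1 243.3 245. ]
45 19 [  0.9   5.9 247.8 248.7 250. ]
50 34 [  0.9   6.  247.6 248.5 249.8]
55 32 [  0.9   6.  248.  248.8 250. ]
60 30 [  1.3   6.1 247.3 248.5 249.9]
65 31 [  0.8   6.1 247.6 248.4 249.9]
70 30 [  0.7   6.1 247.6 248.8 250.3]
75 17 [ -1.3   6.1 247.4 248.4 249.7]
80 8 [ -1.9   1.2 247.2 247.8 249.6]
85 9 [ -1.5   1.2 247.1 247.8 249.3]
90 2 [ -2.6   0.  246.3 246.6 246.9]
105 106 [-15.7  22.3 216.  219.8 224.2]
```

View pics/w2.png

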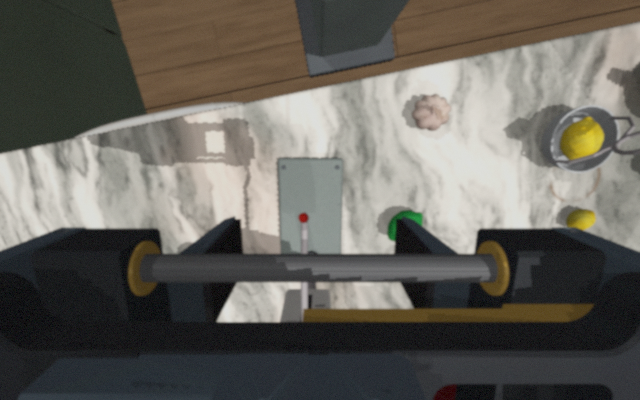

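The hook is clear at about (303,217) to (305,250), and the ball and wire heights match the text. The pocket is near (482.3, -210.8, 234.5), with scale yaw -11.1°. Next I go to the pan.

Request:
move_arm(plan=[[[0.3,4.6,0],4.5,0],[[0.3,4.6,0],4.5,0],[[0.3,4.6,0],4.5,0],[[0.3,4.6,0],4.5,0],[[0.3,4.6,0],4.5,0]])

```text
time_s: 4.1
ee_pos: [464.1, 46.7, 349.4]
ee_rot: [180.0, 0.1, -167.8]
force: [1.2, -1.2, 0.2]
gripper_width: 91.1
gripper_force: 0.0
```

Request:
move_arm(plan=[[[0.3,4.6,0],4.5,0],[[0.3,4.6,0],4.5,0],[[0.3,4.6,-3],4.5,0],[[0.4,4.6,-4],4.5,0],[[0,0,0],0,0]])

```text
time_s: 4.6
ee_pos: [473.4, 219.3, 284.5]
ee_rot: [179.8, -0.5, -149.6]
force: [-0.6, 0.0, -0.2]
gripper_width: 91.5
gripper_force: 0.0
```

```bash
cat > look2.py <<'E'
from h import *
import sys
np.set_printoptions(precision=1,suppress=True)
s=env.state();print(s["time_s"],s["ee_pos"],s["ee_rot"],s["qpos"])
p=env.grab_frame("wrist");save(p,sys.argv[1])
for l in ["pan_eye","pan_grip"]:
    for q in env.landmark_of(p,l)[:1]: print(l,round(q["score"],2),np.array(q["point"]),depth(p,q["point"]))
X,v,C=cloud(p)
near=v&(np.hypot(X[:,0]-479,X[:,1]-222)<75)
g=X[near&(X[:,2]>184)&(X[:,2]<198)&(C[:,0]-C[:,2]>20)];print("grip",len(g),np.median(g[:,2]),rect(g))
r=X[near&(X[:,2]>30)&(X[:,2]<48)&(C.max(1)-C.min(1)<40)];print("rim",len(r),cv2.minEnclosingCircle(r[:,:2].astype(np.float32)))
b=X[near&(X[:,2]>60)&(X[:,2]<142)];print("bail",rect(b))
E
python3 look2.py w3
```

```text
4.6 [473.4 219.3 284.5] [ 179.8   -0.5 -149.6] [ 23.5  11.6  88.8   0.1  80.1 -96.9]
pan_eye 0.97 [315.7 198.9] [471.3 216.5 179.3]
pan_grip 0.84 [318.  208.1] [475.9 221.7 187.9]
grip 721 187.54646023441262 ((478.3161315917969, 222.6309814453125), (18.831645965576172, 32.438758850097656), 30.11988067626953)
rim 674 ((478.9837646484375, 223.05435180664062), 51.5997314453125)
bail ((478.8943176269531, 222.2355194091797), (5.344532012939453, 99.31623840332031), 30.0394344329834)
```

View pics/w3.png

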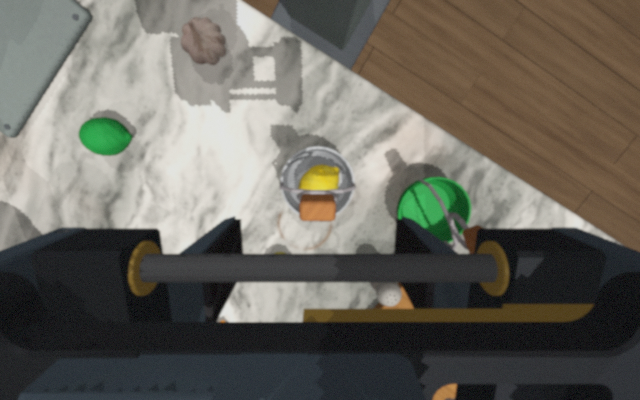

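Request:
move_arm(plan=[[[0,0,-3],0,0],[[0,0,0],0,0],[[0,0,0],0,0]])

```text
time_s: 5.05
ee_pos: [477.2, 213.6, 260.3]
ee_rot: [-180.0, 0.1, -150.2]
force: [-0.8, -0.1, 0.5]
gripper_width: 91.2
gripper_force: 0.0
```

Request:
move_arm(plan=[[[0.15,0.9,-1],0.2,0],[[0,0,-2],0,0],[[0,0,0],0,0],[[0,0,0],0,0]])

```text
time_s: 5.45
ee_pos: [478.8, 223.4, 229.5]
ee_rot: [180.0, 0.0, -150.0]
force: [-0.7, 0.1, -0.3]
gripper_width: 91.2
gripper_force: 0.0
```

```bash
python3 look2.py w4
```

```text
5.45 [478.8 223.4 229.5] [ 180.    0. -150.] [ 23.8  13.5  94.1   0.   72.3 -96.3]
pan_eye 0.77 [315.  204.5] [471.4 217.1 173.8]
pan_grip 0.95 [314.5 216.8] [476.5 219.8 187.7]
grip 1107 187.46327484219813 ((478.28350830078125, 222.65304565429688), (18.988325119018555, 33.62527084350586), 29.074718475341797)
rim 878 ((478.6971740722656, 223.27984619140625), 52.16008377075195)
bail ((478.8922119140625, 222.68896484375), (5.979325294494629, 99.58467864990234), 30.22314453125)
```

Request:
move_arm(plan=[[[0,0,-3],0,0],[[0,0,-3],0,0],[[0,0,-1.75],0,0],[[0,0,0],0,0],[[0,0,0],0,0]], squeeze=45)

```text
time_s: 6.1
ee_pos: [479.2, 223.5, 152.4]
ee_rot: [-180.0, 0.1, -150.0]
force: [-0.3, 0.4, -0.0]
gripper_width: 91.2
gripper_force: 0.0
```

Request:
move_arm(plan=[[[0,0,0],0,1],[[0,0,0],0,1],[[0,0,0],0,1],[[0,0,0],0,1],[[0,0,0],0,1]], squeeze=45)

```text
time_s: 6.6
ee_pos: [478.6, 223.2, 151.7]
ee_rot: [180.0, 0.0, -150.0]
force: [-0.6, 0.2, 0.0]
gripper_width: 54.3
gripper_force: 0.0
```

Request:
move_arm(plan=[[[0,0,0],0,1],[[0,0,0],0,1],[[0,0,0],0,1],[[0,0,0],0,1]])

```text
time_s: 7.0
ee_pos: [478.6, 223.1, 151.4]
ee_rot: [-180.0, -0.0, -150.0]
force: [1.5, -0.2, -0.6]
gripper_width: 33.9
gripper_force: 45.0
```

Request:
move_arm(plan=[[[0,0,0.5],0,1],[[0,0,1.5],0,1],[[0,0,2],0,1],[[0,0,2],0,1],[[0,0,2],0,1]])

```text
time_s: 7.5
ee_pos: [477.8, 223.0, 231.5]
ee_rot: [180.0, -0.1, -150.0]
force: [0.7, -0.3, -4.3]
gripper_width: 33.6
gripper_force: 45.0
```

Request:
move_arm(plan=[[[0,0,2],0,1],[[0,0,1.2],0,1],[[0,0,0.4],0,1],[[0,0,0],0,1],[[0,0,0],0,1]])

```text
time_s: 8.0
ee_pos: [477.9, 222.9, 266.3]
ee_rot: [180.0, -0.1, -150.0]
force: [-0.9, 0.5, -4.9]
gripper_width: 33.5
gripper_force: 45.0
```

Run:
```python
from h import *
for i in range(5): p=env.grab_frame("wrist");s=env.state();print(s["force"].round(2),s["torque"].round(2),s["ee_pos"].round(1))
p=env.grab_frame("scene");save(p,"s1")
f=p["frame"][150:300,180:460];cv2.imwrite("pics/s1.png",cv2.resize(f,None,fx=2.8,fy=2.8,interpolation=cv2.INTER_CUBIC)[...,::-1])
```

```text
[-0.17 -0.11 -4.62] [0.03 0.06 0.05] [477.9 222.9 266.2]
[-1.07  0.4  -5.22] [0.1  0.03 0.01] [477.9 223.  266.3]
[ 0.14 -0.45 -4.82] [ 0.05  0.05 -0.05] [478.1 223.  266.4]
[ 0.66  0.34 -3.98] [0.08 0.01 0.03] [478.2 223.1 266.6]
[-0.47  0.45 -3.64] [0.11 0.04 0.  ] [478.3 223.1 266.8]
```

View pics/s1.png

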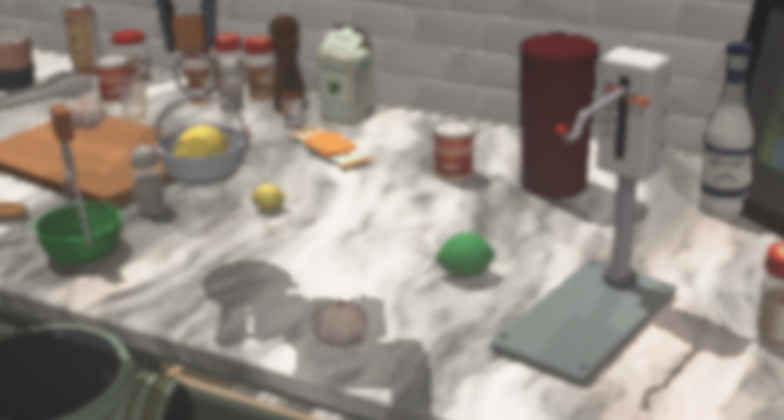

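Request:
move_arm(plan=[[[-0.3,-1,0],-1,1],[[-0.3,-2,0],-2,1],[[-0.3,-3,0],-3,1],[[-0.3,-3.8,0],-3.5,1],[[-0.3,-3.8,0],-3.5,1]])

```text
time_s: 8.8
ee_pos: [462.7, 85.5, 267.5]
ee_rot: [-180.0, -0.0, -163.1]
force: [1.1, -0.2, -4.7]
gripper_width: 33.5
gripper_force: 45.0
```

Request:
move_arm(plan=[[[-0.3,-3.8,0],-3.5,1],[[-0.3,-3.8,0],-3.5,1],[[-0.3,-3.8,0],-3.5,1],[[-0.3,-3.8,0],-3.5,1],[[-0.3,-3.8,0],-3.5,1]])

```text
time_s: 9.3
ee_pos: [447.4, -104.7, 267.7]
ee_rot: [-180.0, 0.0, 179.3]
force: [0.3, 0.7, -5.2]
gripper_width: 33.9
gripper_force: 45.0
```

Request:
move_arm(plan=[[[-0.4,-3.8,0],-3.5,1],[[-0.4,-3,0],-3.5,1],[[-0.4,-2,0],-2,1],[[-0.3,-1,0],-1,1],[[0,0,0],0,1]])

```text
time_s: 9.8
ee_pos: [432.7, -201.7, 267.4]
ee_rot: [180.0, -0.0, 169.4]
force: [0.5, 0.3, -4.7]
gripper_width: 33.9
gripper_force: 45.0
```

Request:
move_arm(plan=[[[0,0,0],0,1],[[0,0,0],0,1]])

```text
time_s: 10.0
ee_pos: [433.6, -199.8, 267.5]
ee_rot: [180.0, 0.0, 169.6]
force: [0.5, 0.5, -5.3]
gripper_width: 34.1
gripper_force: 45.0
```

```bash
cat > look3.py <<'E'
from h import *
import sys
np.set_printoptions(precision=1,suppress=True)
s=env.state();print(s["time_s"],s["ee_pos"],s["ee_rot"],s["force"])
T=s["ee_pos"];o=np.array([482.3,-210.8]);a=np.radians(-11.1);A=np.array([[np.cos(a),np.sin(a)],[-np.sin(a),np.cos(a)]])
print("TCP local",A@(T[:2]-o))
R={}
for n in ["scene","top","wrist"]:
    p=env.grab_frame(n)
    for l in ["pan_eye","pan_grip","hook_pocket","pointer_mark"]:
        e=proj(p,[T[0],T[1],T[2]+{"pan_eye":-7.5,"pan_grip":18.5}[l]] if "pan" in l else [482.3,-210.8,235])
        q=[k for k in env.landmark_of(p,l) if np.hypot(*(np.array(k["point"])-e))<25]
        if q: R.setdefault(l,[]).append((n,ray(p,q[0]["point"])));print(n,l,round(q[0]["score"],2),np.array(q[0]["point"]),"expected",e)
    if n!="top":
        c,r=map(int,proj(p,[470,-208,215])); w=(70,50) if n=="scene" else (160,110)
        f=p["frame"][max(r-w[1],0):r+w[1],max(c-w[0],0):c+w[0]];k=500/(f.shape[1])
        if n==sys.argv[2]: cv2.imwrite(f"pics/{sys.argv[1]}.png",cv2.resize(f,None,fx=k,fy=k,interpolation=cv2.INTER_CUBIC)[...,::-1])
for l in R:
    if len(R[l])>1:
        x,e=tri([b for _,b in R[l]]);print(l,x,"res",e,"local",A@(x[:2]-o))
E
python3 look3.py s2 scene
```

```text
10.0 [ 433.6 -199.8  267.5] [180.    0.  169.6] [ 0.5  0.5 -5.3]
TCP local [-49.9   1.4]
scene pan_eye 0.73 [372.1 193.3] expected [373.4 194.3]
scene pan_grip 0.56 [373.9 183.6] expected [373.8 184.6]
scene hook_pocket 0.45 [383.9 199.7] expected [383.3 197.3]
top pan_eye 0.68 [383.6 220.7] expected [384.  218.2]
top pan_grip 0.64 [387.7 222.3] expected [386.  217.8]
top hook_pocket 0.62 [387.1 200.2] expected [386.4 200.8]
wrist pan_eye 0.95 [316.2 237.7] expected [317.6 239.3]
wrist pan_grip 0.85 [317.3 257.9] expected [317.5 256.5]
wrist hook_pocket 0.55 [310.3 288.9] expected [314.9 290.6]
pan_eye [ 428.3 -198.6  265.1] res 2.515870641272388 local [-55.3   1.6]
pan_grip [ 425.8 -201.6  293.7] res 5.261455170774253 local [-57.2  -1.8]
hook_pocket [ 484.1 -213.8  228.1] res 1.5150252031383593 local [ 2.3 -2.6]
```

View pics/s2.png

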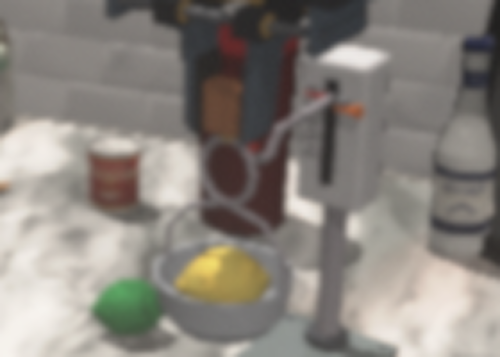

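Request:
move_arm(plan=[[[0.48,-0.24,0],-0.6,1],[[0.8,-0.15,0],0,1],[[1,-0.2,0],0,1],[[0.4,-0.1,0],0,1],[[0,0,0],0,1]])

```text
time_s: 11.25
ee_pos: [461.2, -207.9, 267.2]
ee_rot: [180.0, -0.0, 168.9]
force: [-0.7, 0.2, -4.9]
gripper_width: 33.6
gripper_force: 45.0
```

Request:
move_arm(plan=[[[0.6,-0.12,0],0,1],[[0.8,-0.16,0],0,1],[[0.6,-0.11,0],0,1],[[0.2,-0.02,0],0,1],[[0,0,0],0,1]])

```text
time_s: 11.75
ee_pos: [482.6, -211.8, 267.3]
ee_rot: [180.0, -0.0, 168.9]
force: [-0.7, -0.9, -5.1]
gripper_width: 33.8
gripper_force: 45.0
```

```bash
python3 look3.py s3 scene
```

```text
11.75 [ 482.6 -211.8  267.3] [180.   -0.  168.9] [-0.7 -0.9 -5.1]
TCP local [ 0.5 -1. ]
scene pan_eye 0.76 [385.5 188.6] expected [384.1 188.5]
scene pan_grip 0.68 [384.2 174.1] expected [384.5 179.1]
scene hook_pocket 0.47 [384.8 199.2] expected [383.3 197.3]
top pan_eye 0.51 [388.9 204.7] expected [388.6 199.9]
top pan_grip 0.67 [391.8 200. ] expected [390.7 198.9]
wrist pan_eye 0.71 [320.8 238.6] expected [316.1 239.9]
wrist pan_grip 0.92 [314.9 257. ] expected [315.8 257.1]
wrist hook_pocket 0.84 [312.2 224.1] expected [317.7 226.6]
pan_eye [ 475.4 -212.6  263.6] res 6.597701346778788 local [-6.4 -3.1]
pan_grip [ 477.5 -211.4  300.5] res 1.4699837041824604 local [-4.6 -1.5]
hook_pocket [ 481.4 -215.   230.5] res 0.4002499911698742 local [-0.1 -4.3]
```

View pics/s3.png

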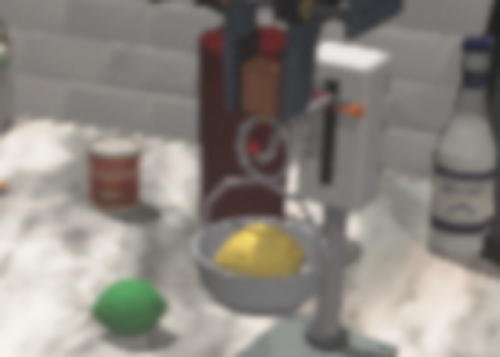

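Request:
move_arm(plan=[[[0,0.05,-0.5],0,1],[[0,0.05,-0.7],0,1],[[0,0,-0.6],0,1],[[0,0,-0.2],0,1],[[0,0,0],0,1]])

```text
time_s: 13.0
ee_pos: [482.0, -210.7, 246.8]
ee_rot: [180.0, -0.1, 168.9]
force: [-1.3, 0.6, -4.0]
gripper_width: 33.7
gripper_force: 45.0
```

```bash
cat > fz.py <<'E'
from h import *
F=[]
for i in range(12): env.grab_frame("top");s=env.state();F.append(np.r_[s["force"],s["torque"],s["ee_pos"]])
F=np.array(F);print(F.mean(0).round(2),(F.std(0)/12**.5).round(2)[:3],s["time_s"])
E
python3 fz.py
```

```text
[-3.0000e-02 -1.0000e-01 -4.6100e+00  3.0000e-02  0.0000e+00 -0.0000e+00
  4.8239e+02 -2.1086e+02  2.4760e+02] [0.12 0.13 0.14] 13.6
```

Request:
move_arm(plan=[[[0,0,-0.4],0,1],[[0,0,-0.5],0,1],[[0,0,-0.5],0,1],[[0,0,-0.4],0,1],[[0,0,-0.2],0,1]])

```text
time_s: 14.1
ee_pos: [482.4, -210.9, 227.2]
ee_rot: [180.0, 0.0, 168.9]
force: [1.1, -0.5, -2.0]
gripper_width: 33.7
gripper_force: 45.0
```

```bash
python3 fz.py
```

```text
[ 7.2000e-01 -7.4000e-01 -2.1900e+00 -8.0000e-02 -1.4000e-01 -1.0000e-02
  4.8242e+02 -2.1090e+02  2.2758e+02] [0.14 0.16 0.08] 14.7
```

Request:
move_arm(plan=[[[0,0,-0.3],0,1],[[0,0,-0.3],0,1],[[0,0,-0.3],0,1],[[0,0,-0.2],0,1],[[0,0,0],0,1]])

```text
time_s: 15.2
ee_pos: [482.4, -210.9, 216.3]
ee_rot: [180.0, 0.0, 168.9]
force: [0.2, -0.4, -1.0]
gripper_width: 33.9
gripper_force: 45.0
```

```bash
python3 fz.py; python3 fz.py
```

```text
[ 1.0000e+00 -7.2000e-01 -7.5000e-01 -1.6000e-01 -2.1000e-01  1.0000e-02
  4.8240e+02 -2.1087e+02  2.1657e+02] [0.11 0.07 0.17] 15.8
[ 1.4300e+00 -1.0100e+00 -8.0000e-01 -2.1000e-01 -2.7000e-01  2.0000e-02
  4.8238e+02 -2.1086e+02  2.1650e+02] [0.13 0.15 0.16] 16.4
```

Request:
move_arm(plan=[[[0.1,-0.1,-0.1],0,1],[[0.1,-0.1,-0.1],0,1],[[0.07,0,-0.1],0,1],[[0,0,0],0,1],[[0,0,0],0,1]])

```text
time_s: 16.9
ee_pos: [484.1, -212.6, 213.1]
ee_rot: [180.0, -0.1, 168.9]
force: [-3.0, 0.9, -0.2]
gripper_width: 33.8
gripper_force: 45.0
```

```bash
python3 fz.py; python3 fz.py
```

```text
[-4.6500e+00  9.5000e-01 -1.6000e-01  1.9000e-01  8.9000e-01  0.0000e+00
  4.8448e+02 -2.1265e+02  2.1333e+02] [0.23 0.14 0.14] 17.5
[-4.9400e+00  1.0500e+00 -2.2000e-01  2.0000e-01  9.8000e-01 -0.0000e+00
  4.8463e+02 -2.1269e+02  2.1335e+02] [0.16 0.12 0.15] 18.1
```

Request:
move_arm(plan=[[[-0.1,0.02,0],0,1],[[-0.1,0.02,0],0,1],[[0,0,0],0,1],[[0,0,0],0,1]])

```text
time_s: 18.5
ee_pos: [484.3, -212.7, 214.0]
ee_rot: [-180.0, 0.2, 168.9]
force: [0.7, -0.1, -0.4]
gripper_width: 33.7
gripper_force: 45.0
```

```bash
python3 fz.py; python3 fz.py
```

```text
[ 2.2900e+00  7.0000e-02 -4.1000e-01  3.0000e-02 -4.5000e-01 -2.0000e-02
  4.8382e+02 -2.1264e+02  2.1375e+02] [0.19 0.16 0.11] 19.1
[ 2.8300e+00 -6.1000e-01 -2.9000e-01 -8.0000e-02 -5.3000e-01  1.0000e-02
  4.8309e+02 -2.1251e+02  2.1350e+02] [0.09 0.12 0.18] 19.7
```

Request:
move_arm(plan=[[[0.06,0,0],0,1],[[0,0,0],0,1],[[0,0,0],0,1],[[0,0,0],0,1]])

```text
time_s: 20.1
ee_pos: [483.1, -212.4, 213.3]
ee_rot: [-180.0, -0.1, 168.9]
force: [0.5, -0.7, 0.0]
gripper_width: 33.8
gripper_force: 45.0
```

```bash
python3 fz.py; python3 fz.py; python3 look3.py w5 wrist | grep -v expected
```

```text
[-4.1000e-01 -1.2100e+00 -4.7000e-01 -2.1000e-01  1.4000e-01  1.0000e-02
  4.8317e+02 -2.1242e+02  2.1334e+02] [0.22 0.12 0.1 ] 20.7
[-2.1000e+00 -1.4500e+00 -5.9000e-01 -2.6000e-01  4.3000e-01  0.0000e+00
  4.8329e+02 -2.1239e+02  2.1337e+02] [0.17 0.16 0.12] 21.3
21.3 [ 483.4 -212.4  213.4] [180.   -0.  168.9] [-2.7 -1.2  0.1]
TCP local [ 1.4 -1.3]
pan_eye [ 475.4 -213.2  213.5] res 5.529555645401057 local [-6.3 -3.7]
pan_grip [ 480.1 -211.8  237.8] res 2.7277315904808046 local [-2.  -1.4]
hook_pocket [ 486.1 -214.2  201.9] res 2.8243335456208576 local [ 4.4 -2.6]
```

Request:
move_arm(plan=[[[-0.03,0.02,-0.1],0,1],[[0,0,-0.1],0,1],[[0,0,0],0,1],[[0,0,0],0,1]])

```text
time_s: 22.45
ee_pos: [483.5, -212.3, 211.5]
ee_rot: [180.0, 0.0, 168.9]
force: [-2.5, -0.8, -0.3]
gripper_width: 33.7
gripper_force: 45.0
```

```bash
python3 fz.py; python3 look3.py s4 scene | grep -v res
```

```text
[-1.1100e+00 -1.0000e+00  9.0000e-02 -1.9000e-01  2.7000e-01 -0.0000e+00
  4.8353e+02 -2.1228e+02  2.1155e+02] [0.2  0.16 0.12] 23.05
23.05 [ 483.5 -212.3  211.6] [180.    0.  168.9] [-0.2 -1.2  0.3]
TCP local [ 1.5 -1.2]
scene pan_eye 0.57 [381.7 206.8] expected [383.5 207.9]
scene pan_grip 0.69 [382.5 197. ] expected [383.9 198.9]
scene hook_pocket 0.48 [384.8 208.4] expected [383.3 197.3]
top pan_eye 0.5 [385.  205.9] expected [384.7 201.3]
top pan_grip 0.49 [390.5 202.6] expected [386.6 200.5]
top pointer_mark 0.36 [374.5 205.7] expected [386.4 200.8]
wrist pan_eye 0.74 [317.5 235.6] expected [316.  239.5]
wrist pan_grip 0.63 [316.3 260.7] expected [315.7 256.8]
wrist hook_pocket 0.62 [315.8 235.6] expected [318.  258.1]
```

View pics/s4.png

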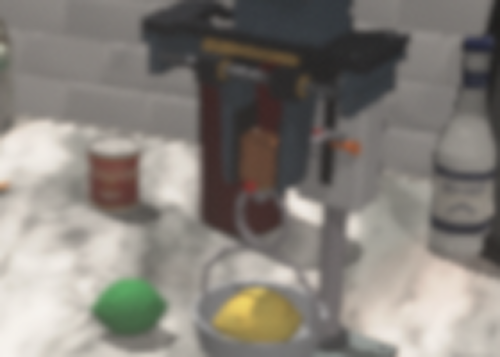

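Request:
move_arm(plan=[[[0,0,0],0,1],[[0,0,0],0,1],[[0,0,0],0,0.6],[[0,0,0],0,0.5],[[0,0,0],0,0.4]], squeeze=4)

```text
time_s: 24.3
ee_pos: [483.3, -212.0, 211.4]
ee_rot: [180.0, -0.0, 168.9]
force: [-0.4, 0.0, 0.1]
gripper_width: 50.0
gripper_force: 0.0
```

```bash
python3 fz.py
```

```text
[ 1.3000e-01  3.6000e-01  9.0000e-02 -0.0000e+00  0.0000e+00  2.0000e-02
  4.8330e+02 -2.1214e+02  2.1146e+02] [0.18 0.16 0.15] 24.9
```

Request:
move_arm(plan=[[[0,0,0],0,0.2],[[0,0,0],0,0.2],[[0,0,1],0,0.2],[[0,0,2],0,0.2],[[0,0,3],0,0.2]])

```text
time_s: 25.4
ee_pos: [482.6, -211.9, 271.5]
ee_rot: [180.0, -0.2, 168.9]
force: [0.6, 0.2, -0.1]
gripper_width: 72.9
gripper_force: 0.0
```

Request:
move_arm(plan=[[[0,0,4],0,0.2],[[0,0,4],0,0.2],[[-3,2,1],0,0.2],[[-4,4,0],0,0.2],[[-3,4,0],0,0.2]])

```text
time_s: 25.9
ee_pos: [386.8, -116.4, 362.5]
ee_rot: [180.0, 0.1, 168.8]
force: [0.6, 0.9, 0.3]
gripper_width: 72.9
gripper_force: 0.0
```

Request:
move_arm(plan=[[[0,4,0],0,0.2],[[0,2,0],0,0.2],[[0,0,0],0,0.2],[[0,0,0],0,0.2],[[0,0,0],0,0.2]])

```text
time_s: 26.4
ee_pos: [388.1, -57.6, 361.7]
ee_rot: [-180.0, 0.0, 168.9]
force: [-0.4, -0.0, 0.8]
gripper_width: 73.0
gripper_force: 0.0
```

Run:
```python
from h import *
Z=[]
for i in range(12):
    p=env.grab_frame("scene")
    f=p["frame"][150:290,330:450].astype(int);m=(f[...,0]>130)&(f[...,0]>1.8*f[...,2])&(f[...,1]>.6*f[...,0]);r,c=np.nonzero(m);Z.append((r.mean().round(2),c.mean().round(2),len(r)))
print(Z,env.state()["time_s"],env.state()["force"])
cv2.imwrite("pics/s5.png",cv2.resize(p["frame"][160:270,300:440],None,fx=5,fy=5,interpolation=cv2.INTER_CUBIC)[...,::-1])
```

```text
[(np.float64(83.58), np.float64(52.0), 282), (np.float64(83.47), np.float64(51.88), 283), (np.float64(83.47), np.float64(51.85), 282), (np.float64(83.35), np.float64(51.71), 283), (np.float64(83.35), np.float64(51.73), 284), (np.float64(83.64), np.float64(52.01), 283), (np.float64(83.65), np.float64(52.06), 283), (np.float64(83.7), np.float64(52.15), 280), (np.float64(83.29), np.float64(51.55), 285), (np.float64(83.68), np.float64(52.14), 280), (np.float64(83.29), np.float64(51.54), 285), (np.float64(83.49), np.float64(51.89), 283)] 27.0 [-0.34034053 -0.05841752  0.45505435]
```

View pics/s5.png

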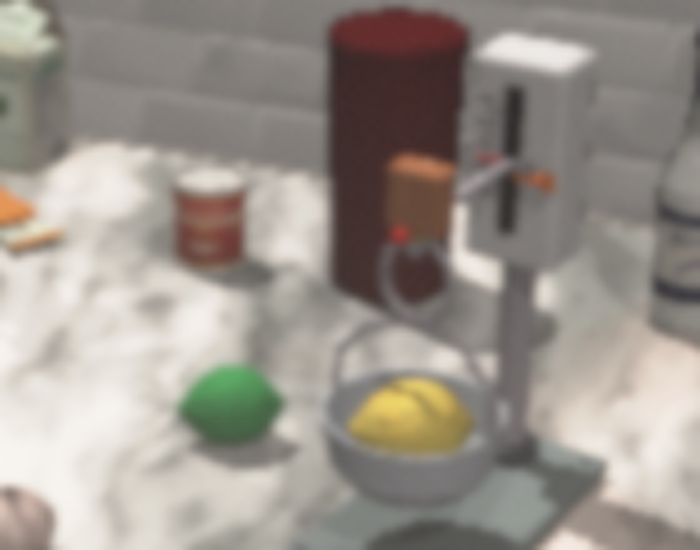

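The pan hangs on the hook with the lemon in it, the ball shows at (400,235) through the eye, and the pointer sits level with the shank at (540,180). I'll let any residual swing die out, then hand in.

Request:
move_arm(plan=[[[0,0,0],0,0.2],[[0,0,0],0,0.2],[[0,0,0],0,0.2],[[0,0,0],0,0.2],[[0,0,0],0,0.2]])

```text
time_s: 27.5
ee_pos: [387.9, -56.9, 361.5]
ee_rot: [180.0, 0.0, 168.9]
force: [0.2, 0.3, 0.5]
gripper_width: 73.2
gripper_force: 0.0
```

Request:
move_arm(plan=[[[0,0,0],0,0.2],[[0,0,0],0,0.2],[[0,0,0],0,0.2],[[0,0,0],0,0.2],[[0,0,0],0,0.2]])

```text
time_s: 28.0
ee_pos: [387.9, -56.9, 361.5]
ee_rot: [180.0, 0.0, 168.9]
force: [-0.4, 0.3, -0.1]
gripper_width: 73.0
gripper_force: 0.0
```

Request:
move_arm(plan=[[[0,0,0],0,0.2],[[0,0,0],0,0.2],[[0,0,0],0,0.2],[[0,0,0],0,0.2],[[0,0,0],0,0.2]])

```text
time_s: 28.5
ee_pos: [387.9, -56.9, 361.5]
ee_rot: [180.0, 0.0, 168.9]
force: [0.7, -0.5, 0.4]
gripper_width: 73.0
gripper_force: 0.0
```

Request:
move_arm(plan=[[[0,0,0],0,0.2],[[0,0,0],0,0.2],[[0,0,0],0,0.2],[[0,0,0],0,0.2],[[0,0,0],0,0.2]])

```text
time_s: 29.0
ee_pos: [387.9, -56.8, 361.4]
ee_rot: [180.0, -0.0, 168.9]
force: [-0.9, 0.7, -0.2]
gripper_width: 72.9
gripper_force: 0.0
```

```bash
python3 -c "
from workcell import env
print(env.job_done())"
```

```text
the job is handed in; nothing more can be done
None
```

The pan with the lemon hangs still on the scale's hook, let go only once the hook carried about the full weight (roughly 4.6 N); I judged the pointer gap by eye, not by measurement, and the job was handed in at 29 s with no verdict returned.

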